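Stow the consumables case over the bay's step and shut the gate

ROBOT

A 6-joint arm with a two-finger parallel gripper is mounted at the origin on the work surface. World frame = base frame: x ahead of the robot, y to its left, z up, the work surface at z = 0. Lengths are in m, angles in rad, forces in N, time in s.
With the tool pointing down it reaches from about 0.425 to 0.95 m from the base axis. Payload 3.5 kg.
Tool frame: the origin (TCP) lies midway between the tips of the shut fingers; the grasp point (between the pads) lies 19 mm behind it; z points along the fingers, y is the line along which they close (so a half turn about z gives the same grasp; the last joint's range is limited). The gripper opens to 85 mm and grips with 20 to 120 N. Pads are 22 mm wide; open, the fingers measure 114 mm over their backs; the gripper's body (76 mm by 85 mm) begins 54 mm behind the grasp point. The pads swing forward as they close: fully open they stand 13 mm farther back than shut.
Start: joints at [-1.473, 0.286, 1.577, -0, 1.279, -0.15], TCP at [0.166, -0.654, 0.231] pointing down, gripper open.
Joint ranges: [-2.77, 2.77], [-0.9, 2.22], [0.21, 2.48], [-1.53, 4.67], [0.24, 2.81], [-2.84, 2.84]. Speed limits (rad/s): [2.79, 2.79, 3.14, 3.14, 3.14, 3.14].

INTERFACE

Orientations are given as a unit quaternion [x, y, z, w].
In Python, from plant import ctrl gives the robot as it stands. The module is installed in compiled form; this text tells all that it offers.
- The arm moves only by the shell command python3 -m inch 'ROWS' [FORCE]. ROWS is JSON, a list of rows, each a list of 5 numbers: the closure, from 0 (fully open) to 1 (shut), then the shift along the tool's x, y, z in m, then the turn about the tool's z in degrees. A call has 1 to 5 rows; each row is the pose to reach, as a shift and turn from the pose commanded when the call began, along the tool's axes at that moment; what a row does not reach only later rows make up. A row lasts 1/12 s, in which the tool goes at most 41.7 mm and 7.16 degrees, less where a joint would pass 70% of its speed; a pose out of reach is approached as far as the arm can. A call with a gripper value outside its range is refused whole. The fingers move at their own pace and stop on an object; FORCE is the grip in N (left out, the last holds). Time passes only in rows, so rows that repeat a pose let the fingers close. It gives the time, the measured TCP pose, the force, the opening and the grip force at its end, in the units of the state.
- ctrl.get_state(): the state, without advancing time (a new reading comes with each control period).
- ctrl.read_camera(name): name is "scene" or "top"; returns a dict with "pixels" (400x640x3 uint8, red, green, blue), "depth" (400x640 float32, m along the optical axis (not along the pixel's ray), 0 where there is no reading), "fx", "fy", "cx", "cy" (pixels), "xyz" and "rotation" of the camera in the world. Camera axes: x right, y down, z forward; pixel columns grow to the right and rows downward; lengths in m; the calibration is good to about 2 mm. A picture is of the moment at which its call begins.
- ctrl.sign_off(): hands the job in; it is judged then, once.
Trained networks look in a picture, given as the dict that the camera call returned (one of the last four; its "shot" number tells which), for a name from the list of things; names that differ only in an ending like _2 or _b are one class to them, and where a whole thing is asked for, a point or a joint stands for the part that bears it (a point fixed in the world has none). Each returns a list of dicts, best first, with "score" (0 to 1); they miss things now and then, are a little off and sometimes report something else, mostly with a low value. They report only what shows in the picture. A call takes as long as a camera call. They do not tell look-alikes from the thing itself.
- ctrl.spot_in(query, picture): "at" ([column, row] in pixels, amid what is visible of it).
- ctrl.tip_of(query, picture): "at" ([column, row] in pixels: a listed point, or the origin of a listed thing).
The state is a dict: "time": time; "qpos": joint angles; "dq": joint speeds; "joint_efforts": joint torques, N m; "eef_pos": TCP position; "tcp_rot": TCP orientation; "contact_force": force on the tool from outside, world axes, zero at the start; "wrist_torque": the same for the moment, N m; "opening": opening from 0.0 (shut) to 1.0 (fully open); "finger_force": force on a finger pad.
Only numpy, scipy, OpenCV 4.12 (cv2) and the standard library are available. Lean on these libraries where they do the work, as an engineer would, in place of code of your own. Each camera call takes 0.05 s, during which the arm holds its last target. There are 200 camera calls.

TASK

Stow the steel case in the bay: using the handle, tip its front end up and rest it on the edge of the bay's raised deck while its rear edge stays down on the bench, then slide it up over the step, front end first, until it stands flat and fully home against the back stop. Then swing the bay's gate fully shut behind it. Leave the round grinding disc and the hand brush lying beside it where they are.

Things in the scene. Friction and masses are not known exactly. Their poses are not given: they have to be found in the camera images.
- case: The consumables case: closed plain steel box 170 mm long (its x), 110 mm wide (its y), 60 mm high, about 0.7 kg, starting flat on the bench. Origin: centre of the underside; +x points to its front end, where the handle is; z up. It is too wide to grip across; the handle is its only grip.
- case_handle (a point): Middle of the case's lift handle: a straight bar 14 mm wide (y) and 14 mm high, 70 mm long along the case's x, on two legs at its ends, 45 mm ahead of the case's centre, 92 mm above the case's underside (25 mm free between lid and bar). Pinch its 14 mm width from above; the case can pivot nose-up between the fingers. Axes as the case's.
- case_nose (a point): Middle of the case's front lower edge (85 mm ahead of its origin). Axes as the case's.
- case_tail (a point): Middle of the case's rear lower edge (85 mm behind its origin). The plain rear face above it can be pushed. Once the case's middle is past the step the rear has to rise 20 mm: a push that stays at one height holds it down by friction and jams, a push that rises as it advances helps it up. Axes as the case's.
- bay: The stowage bay, fixed to the bench: a dark steel deck raised 20 mm above the bench, 172 mm wide, with grey side rails, a back stop and a hood. Origin: at bench level under the middle of the deck's front edge (the step); +x points into the bay, +y to the left looking in. Rails: inner faces at y = +-64 mm, tops 50 mm above the bench, flared outward over the first 40 mm.
- bay_stop (a point): Middle of the back stop's front face at deck height: bay x 185, y 0, 20 mm above the bench. The deck runs from bay x = 0 to here. The case stands home with its nose here and its tail at bay x = 15 mm. Axes as the bay's.
- bay_hood (a point): Middle of the hood's front lower edge (bay x 110, 175 mm above the bench). The hood, a shelf with two reels on it, covers bay x = 110 to 198 mm over the whole width; its reels' tops are 234 mm above the bench. The level case with its handle passes under it, but not a gripper. Axes as the bay's.
- gate (a joint): Angle (rad) of the bay's gate about an upright hinge at the right end of the mouth: 0 = shut across the mouth (at its stop), about 2 = open, clear of the mouth. The bar points along the bay's +y at 0 and turns to the bay's -x as the value grows, limit 2.4. Light friction (0.05 N m) holds it where it is left. Bar 165 mm long, 10 mm thick, 32 to 58 mm above the bench.
- gate_grip (a point): Point to grip on the gate's upright round grip post: 16 mm across, top 110 mm above the bench, this point 92 mm above the bench on its axis and 105 mm from the hinge. The post turns freely between fingers that keep their direction.
- gate_hinge (a point): The gate's upright hinge axis, 15 mm in front of the deck edge and 90 mm right of the bay's middle (bay x -15, y -90 mm), 45 mm above the bench. Axes as the bay's.
- wirebrush: Bystander: loose hand brush, about 200 mm long. Origin: under its middle.
- flapdisc: Bystander: loose grinding disc, 104 mm across, 18 mm high, lying flat. Origin: under its middle.
Mind the look-alikes: they are no part of the job. Several things look just like the case: the one meant starts nearest to the robot's base.

How it is judged:
On the way, in this order (a step that is already met when the one before it is completed fails the run):
1. the case's front edge is up on the deck (at least 8 mm past its edge, between the rails) with its rear edge still down on the bench (x of case_nose in the frame of bay between 0.008 and 0.12 m and y of case_nose in the frame of bay between -0.03 and 0.03 m and height (world z) of case_nose between 0.016 and 0.06 m and height (world z) of case_tail below 0.009 m), for 0.2 s.
2. the case stands flat on the deck, fully home against the back stop (within 10 mm), with the gate still open (x of case_nose in the frame of bay above 0.175 m and y of case_nose in the frame of bay between -0.02 and 0.02 m and y of case_tail in the frame of bay between -0.02 and 0.02 m and height (world z) of case between 0.015 and 0.026 m and angle between case's own z axis and vertical below 0.05 rad and linear speed of case below 0.03 m/s and value of joint gate above 0.5 rad), for 0.2 s.
At the end, for the whole second after the job is handed in: The case stands flat and at rest on the bay's deck (tilt under 0.05 rad), front end inwards and within 10 mm of the back stop, both ends within 20 mm of the bay's middle line, and the gate is shut to within 0.08 rad; nothing is touched by the robot (x of case_nose in the frame of bay above 0.175 m and y of case_nose in the frame of bay between -0.02 and 0.02 m and y of case_tail in the frame of bay between -0.02 and 0.02 m and height (world z) of case between 0.015 and 0.026 m and angle between case's own z axis and vertical below 0.05 rad and linear speed of case below 0.03 m/s and value of joint gate below 0.08 rad and velocity of joint gate below 0.05 rad/s).
It fails at once if the case's rear end is lifted high (over 60 mm): the case is carried, tipped over or thrown (height (world z) of case_tail above 0.06 m).
It fails at once if the disc or the brush is moved by more than 30 mm (distance of any of wirebrush, flapdisc from where it was at the start of the episode above 0.03 m).
It also fails if it takes over 70 s, if anything falls off the work surface, if the arm or the gripper's body presses on something with over 40 N, if the wrist force passes 120 N, or if a joint passes its speed limit or range.

## Working session

There is one attempt and no reset: what is moved stays moved. The work goes in short steps, Python scripts to look and compute and a shell command to move; the robot and the scene stay as the last step left them, time stands still between calls to the robot, and variables do not carry over. Pictures are saved under pics/ and viewed, at most 10 in all, crops included, and the job is handed in when it is done.

```bash
mkdir -p pics
cat > h.py <<'E'
import numpy as np, cv2
from plant import ctrl
from scipy.spatial.transform import Rotation as R
def w(p,uv,d=None,z=None):
    u,v=uv; r=np.array([(u-p["cx"])/p["fx"],(v-p["cy"])/p["fy"],1.])
    M=np.array(p["rotation"]); 
    M=M if M.shape==(3,3) else R.from_quat(M).as_matrix()
    r=M@r; o=np.array(p["xyz"])
    if z is not None: return o+r*(z-o[2])/r[2]
    if d is None: d=p["depth"][int(round(v)),int(round(u))]
    return o+r*d
def cloud(p):
    h,wd=p["depth"].shape; u,v=np.meshgrid(np.arange(wd),np.arange(h))
    M=np.array(p["rotation"]); M=M if M.shape==(3,3) else R.from_quat(M).as_matrix()
    d=p["depth"]; c=np.stack([(u-p["cx"])/p["fx"]*d,(v-p["cy"])/p["fy"]*d,d],-1)
    return c@M.T+np.array(p["xyz"])
def save(p,n): cv2.imwrite("pics/"+n,p["pixels"][:,:,::-1])
E
python3 - <<'E'
from h import *
np.set_printoptions(precision=3,suppress=True)
s=ctrl.get_state(); print(s["time"],s["eef_pos"],s["tcp_rot"],s["contact_force"],s["opening"])
for n in("top","scene"):
    p=ctrl.read_camera(n); save(p,n+"0.png"); print(n,p["xyz"],p["rotation"],p["fx"])
    for q in("case","case_handle","case_nose","case_tail","bay","bay_stop","bay_hood","gate_grip","gate_hinge","wirebrush","flapdisc"):
        for d in ctrl.tip_of(q,p)[:4]:
            print(q,np.round(d["at"],1),round(d["score"],2),w(p,d["at"]))
E
```

```text
0.0 [ 0.165 -0.654  0.23 ] [ 0.992  0.124  0.    -0.001] [-0.078 -0.415 -0.179] 1.0029507891439922
top [ 0.454 -0.193  1.601] [ 0.711 -0.702  0.025 -0.035] 491.82165478588985
case [403.5 217.3] 0.76 [ 0.536 -0.441  0.057]
case [330.5 228.7] 0.74 [ 0.497 -0.213  0.058]
case [463.9 270.1] 0.73 [ 0.374 -0.627  0.06 ]
case_handle [316.8 230.9] 0.79 [ 0.489 -0.17   0.102]
case_handle [415.2 230.4] 0.67 [ 0.494 -0.469  0.104]
case_handle [487.1 268.1] 0.59 [ 0.383 -0.686  0.098]
case_handle [192.6 227.6] 0.58 [0.491 0.186 0.188]
case_tail [442.6 281.9] 0.9 [ 0.336 -0.563  0.05 ]
case_tail [397.  190.1] 0.66 [ 0.627 -0.429 -0.002]
bay [254.1 227.1] 0.76 [0.5   0.035 0.004]
bay [333.1 225.3] 0.38 [ 0.508 -0.221  0.059]
bay_stop [193.6 229.3] 0.82 [0.487 0.183 0.187]
bay_hood [202.5 226. ] 0.85 [0.496 0.159 0.183]
gate_grip [283.3 181.2] 0.75 [ 0.639 -0.066  0.105]
gate_hinge [253.2 199.1] 0.93 [0.587 0.031 0.064]
wirebrush [212.2 275.6] 0.6 [0.344 0.163 0.021]
wirebrush [249.5 199.4] 0.52 [0.585 0.042 0.069]
wirebrush [192.1 226.2] 0.28 [0.496 0.19  0.179]
flapdisc [344.2 163.8] 0.7 [ 0.709 
[... 487 characters left out ...]
   0.055]
case_tail [287.9 226.9] 0.71 [ 0.508 -0.302  0.012]
case_tail [261.2 266.3] 0.63 [ 0.617 -0.427  0.005]
bay [324.5 195.5] 0.68 [ 0.494 -0.167  0.086]
bay [379.6 198.1] 0.66 [ 0.499  0.036 -0.003]
bay [308.4 220.4] 0.19 [ 0.549 -0.245  0.058]
bay_stop [426.5 177.8] 0.65 [0.566 0.165 0.099]
bay_hood [413.9 145.3] 0.7 [0.484 0.156 0.177]
gate_grip [373.2 217.8] 0.65 [ 0.636 -0.066  0.077]
gate_grip [310.2 222.5] 0.45 [ 0.555 -0.242  0.053]
gate_grip [429.6 176.8] 0.43 [0.576 0.169 0.11 ]
gate_grip [326.7 272.6] 0.17 [ 0.725 -0.261  0.017]
gate_hinge [391.4 206.3] 0.7 [0.6   0.02  0.057]
wirebrush [389.6 163.3] 0.87 [0.365 0.15  0.01 ]
flapdisc [330.  274.2] 0.98 [ 0.732 -0.253  0.014]
```

View pics/top0.png

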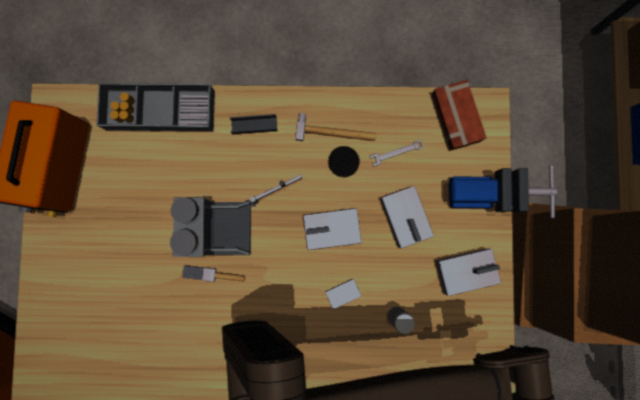

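View pics/scene0.png

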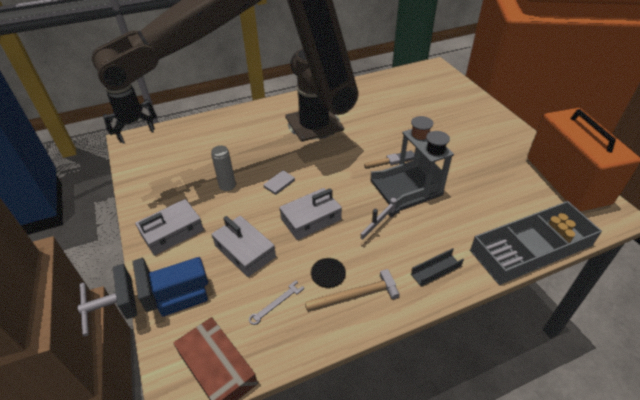

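The top view shows three lookalike cases, at (332,228), (406,217) and (467,271). They lie about 0.54, 0.69 and 0.73 m from the base, so I choose (332,228). Its handle is on its left end, facing the bay at (212,228). The gate is open at (275,190), the disc is at (344,161) and the brush at (212,275).

Run:
```python
from h import *
np.set_printoptions(precision=4,suppress=True)
p=ctrl.read_camera("top"); c=cloud(p)
cv2.imwrite("pics/crop.png",cv2.resize(p["pixels"][140:300,150:380,::-1],None,fx=3,fy=3,interpolation=cv2.INTER_CUBIC))
X,Y,Z=c[...,0],c[...,1],c[...,2]
def rect(m,n):
    a=c[m]; r=cv2.minAreaRect((a[:,:2]*1000).astype(np.float32)); print(n,m.sum(),r,"meanz",a[:,2].mean(), "med",np.median(a,0))
B=(abs(X-.5)<.09)&(Y>-.32)&(Y<-.1)
rect(B&(Z>.05)&(Z<.07),"lid"); rect(B&(Z>.08),"handle")
D=(abs(X-.49)<.12)&(Y>-.0)&(Y<.3)
rect(D&(Z>.013)&(Z<.027)&(X>.425)&(X<.56)&(Y<.14),"deck")
rect(D&(Z>.15)&(Z<.2),"hood")
rail=D&(Z>.043)&(Z<.056)
rect(rail&(X<.49),"railL"); rect(rail&(X>.49)&(Y>.04),"railR")
G=(X>.57)&(X<.70)&(Y>-.14)&(Y<.05)
rect(G&(Z>.045)&(Z<.065),"gatebar"); rect(G&(Z>.09),"post")
```

```text
lid 1791 ((496.9473876953125, -215.97669982910156), (112.5168228149414, 169.88438415527344), 8.170015335083008) meanz 0.06042762193685514 med [ 0.4993 -0.2205  0.0605]
handle 1135 ((486.51910400390625, -169.88278198242188), (64.87378692626953, 48.55216979980469), 72.39514923095703) meanz 1.459825089085511 med [ 0.4536 -0.1935  1.6014]
deck 1105 ((492.0322265625, 93.14596557617188), (132.11911010742188, 93.1012191772461), 0.5561379194259644) meanz 0.020248906466474134 med [0.4933 0.0928 0.0203]
hood 855 ((495.18634033203125, 200.75521850585938), (171.48828125, 89.78205871582031), 0.6799278855323792) meanz 0.1849494077174764 med [0.4934 0.1757 0.1851]
railL 95 ((421.3994445800781, 116.92359161376953), (15.620534896850586, 143.64334106445312), 0.7457152009010315) meanz 0.0499260169290378 med [0.4261 0.1146 0.0503]
railR 102 ((569.5475463867188, 118.49156951904297), (16.57403564453125, 143.75213623046875), 0.9189709424972534) meanz 0.049212127090771586 med [0.5648 0.1131 0.0488]
gatebar 171 ((620.2635498046875, -33.00293731689453), (12.530364990234375, 188.59466552734375), 27.83511734008789) meanz 0.05717355802556383 med [ 0.6234 -0.0387  0.0576]
post 26 ((634.4302368164062, -59.675941467285156), (13.292779922485352, 15.181986808776855), 75.8963851928711) meanz 0.10824796840894785 med [ 0.6334 -0.0591  0.1094]
```

View pics/crop.png

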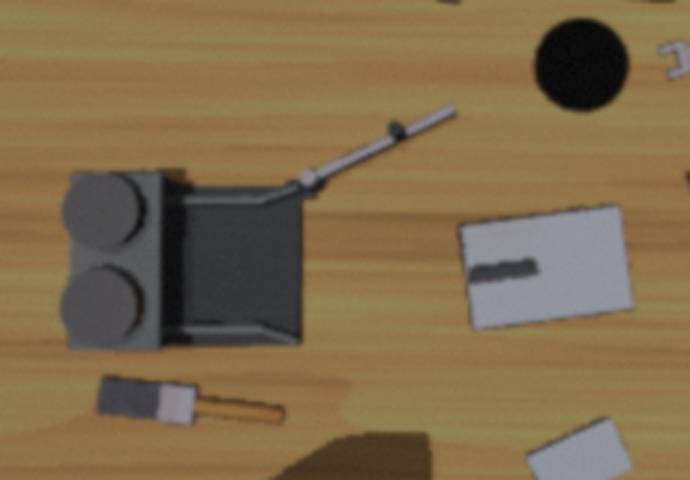

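The crop shows the chosen case, with its handle at crop (503,271) on the end facing the bay mouth. The gate is swung open, with its post at (397,130). Measured values (metres, world frame):

| Item | Position |
|---|---|
| Case centre | (0.497, -0.216), nose heading about 98° |
| Bay origin | about (0.4965, 0.046), heading about 90.7° |
| Gate hinge | (0.587, 0.031) |
| Gate post | (0.6345, -0.060) |

I'll grip slightly behind the middle of the handle.

```bash
cat >> h.py <<'E'
def go(x,y,z,yaw):
    """print the shift in tool axes and turn (deg) to TCP x,y,z, tool-x heading yaw (deg)"""
    s=ctrl.get_state(); M=R.from_quat(s["tcp_rot"]).as_matrix()
    cur=np.degrees(np.arctan2(M[1,0],M[0,0]))
    print("t",s["time"],"pos",np.round(s["eef_pos"],4),"yaw",round(cur,2),"F",np.round(s["contact_force"],1),"open",round(s["opening"],3))
    print("shift",np.round(M.T@(np.array([x,y,z])-s["eef_pos"]),4),"turn",round(cur-yaw,2))
E
python3 -m inch '[[0.3,0.144,-0.124,0,0],[0.3,0.144,-0.124,0,0],[0.3,0.144,-0.124,0,0],[0.3,0.144,-0.124,0,0],[0.3,0.144,-0.124,0,0]]' 40
python3 -m inch '[[0.3,0.144,-0.124,0,0],[0.3,0.144,-0.124,0,0],[0.3,0.144,-0.124,0,0],[0.3,0.144,-0.124,0,0],[0.3,0.144,-0.124,0,0]]' 
python3 -m inch '[[0.3,0.144,-0.124,0,0],[0.3,0.144,-0.124,0,0],[0.3,0.144,-0.124,0,0],[0.3,0.144,-0.124,0,0],[0.3,0.144,-0.124,0,0]]' 
python3 -m inch '[[0.3,0,0,0,-28],[0.3,0,0,0,-28],[0.3,0,0,0,-28],[0.3,0,0,0,-28],[0.3,0,0,0,-28]]' 
python3 -m inch '[[0.3,0,0,0,-28],[0.3,0,0,0,-28],[0.3,0,0,0,-28],[0.3,0,0,0,-28],[0.3,0,0,0,-28]]' 
python3 -m inch '[[0.3,0,0,0,-28],[0.3,0,0,0,-28],[0.3,0,0,0,-28],[0.3,0,0,0,-28],[0.3,0,0,0,-28]]' 
python3 -c "
from h import *
go(.491,-.186,.075,97.8)"
```

```text
time: 1.67
eef_pos: [0.2766, -0.4955, 0.2312]
tcp_rot: [0.992, 0.124, 0.0, -0.001]
contact_force: [0.4, -1.0, 0.1]
opening: 0.7
finger_force: 0.0
time: 2.08
eef_pos: [0.3855, -0.34, 0.2316]
tcp_rot: [0.992, 0.125, 0.001, -0.0]
contact_force: [0.1, 0.0, 0.4]
opening: 0.702
finger_force: 0.0
time: 2.5
eef_pos: [0.4947, -0.1845, 0.2317]
tcp_rot: [0.992, 0.125, 0.001, -0.0]
contact_force: [0.1, -0.5, 0.7]
opening: 0.7
finger_force: 0.0
time: 2.92
eef_pos: [0.4932, -0.1876, 0.2315]
tcp_rot: [0.933, 0.361, 0.0, 0.0]
contact_force: [-0.2, 0.7, -0.8]
opening: 0.702
finger_force: 0.0
time: 3.33
eef_pos: [0.4931, -0.1878, 0.2314]
tcp_rot: [0.818, 0.575, 0.0, 0.0]
contact_force: [0.7, -0.2, 0.6]
opening: 0.697
finger_force: 0.0
time: 3.75
eef_pos: [0.4931, -0.1878, 0.2314]
tcp_rot: [0.656, 0.755, 0.0, 0.0]
contact_force: [-0.3, 0.7, 0.1]
opening: 0.702
finger_force: 0.0
t 3.75 pos [ 0.4931 -0.1878  0.2314] yaw 98.03 F [-0.3  0.7  0.1] open 0.702
shift [ 0.0021 -0.0019  0.1564] turn 0.23
```

Well aligned. Next I descend, check the fit with the camera, and close.

```bash
python3 -m inch '[[0.3,0.002,-0.002,0.04,0],[0.3,0.002,-0.002,0.08,0],[0.3,0.002,-0.002,0.11,0],[0.3,0.002,-0.002,0.135,0],[0.3,0.002,-0.002,0.155,0]]'
python3 -m inch '[[0.6,0,0,0,0],[0.9,0,0,0,0],[0.9,0,0,0,0],[0.9,0,0,0,0],[0.9,0,0,0,0]]' 40
python3 -m inch '[[1,0,0,0,0],[1,0,0,0,0],[1,0,0,0,0],[1,0,0,0,0]]' 40
python3 - <<'E'
from h import *
go(.491,-.186,.075,97.8)
p=ctrl.read_camera("scene")
cv2.imwrite("pics/grip.png",cv2.resize(p["pixels"][100:300,200:450,::-1],None,fx=3,fy=3,interpolation=cv2.INTER_CUBIC))
E
```

```text
time: 4.17
eef_pos: [0.4897, -0.1854, 0.0738]
tcp_rot: [0.658, 0.753, -0.0, -0.001]
contact_force: [-0.4, -0.2, 0.5]
opening: 0.699
finger_force: 0.0
time: 4.58
eef_pos: [0.4926, -0.1869, 0.0786]
tcp_rot: [0.655, 0.755, 0.001, 0.002]
contact_force: [1.3, -0.3, 0.8]
opening: 0.152
finger_force: 42.4
time: 4.92
eef_pos: [0.4927, -0.1869, 0.0786]
tcp_rot: [0.655, 0.756, 0.001, 0.002]
contact_force: [1.3, 0.2, 6.6]
opening: 0.156
finger_force: 43.0
t 4.9167 pos [ 0.4927 -0.1869  0.0786] yaw 98.17 F [1.3 0.2 6.6] open 0.156
shift [ 0.0012 -0.0015  0.0036] turn 0.37
```

View pics/grip.png

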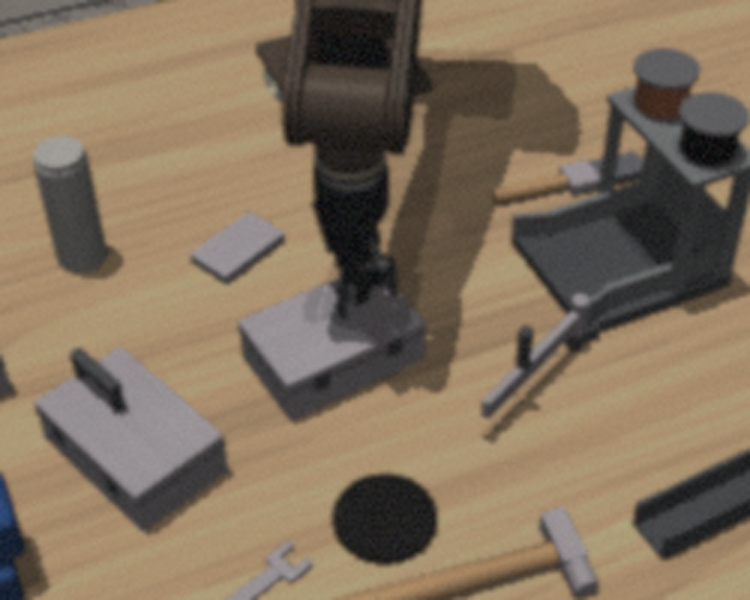

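The grasp is good: the bar sits between the pads and the opening is about 13 mm. Next I tip the nose up about the tail.

```bash
python3 -m inch '[[1,-0.003,0,-0.005,0],[1,-0.008,0,-0.010,0],[1,-0.013,0,-0.015,0],[1,-0.019,0,-0.020,0],[1,-0.019,0,-0.021,0]]'
python3 -m inch '[[1,0,0,0,0],[1,0,0,0,0]]'
python3 - <<'E'
from h import *
go(.497,.005,.098,90.7)
p=ctrl.read_camera("scene");save(p,"lift.png")
for q in("case_tail","case_nose"):
    for d in ctrl.tip_of(q,p)[:3]: print(q,d["at"],d["score"],w(p,d["at"]))
c=cloud(p); a=c.reshape(-1,3)
m=(a[:,1]>-.30)&(a[:,1]<-.2)&(a[:,0]>.46)&(a[:,0]<.56)&(a[:,2]>.04)&(a[:,2]<.085)
b=a[m]; A=np.c_[b[:,:2],np.ones(len(b))]
for _ in range(8):
    k,*_r=np.linalg.lstsq(A,b[:,2],rcond=None); r=abs(b[:,2]-A@k); keep=r<max(.004,np.median(r)*2); A=A[keep]; b=b[keep]
print("lid plane",k,len(b),"tilt",np.degrees(np.arctan(np.hypot(*k[:2]))))
E
```

```text
time: 5.38
eef_pos: [0.4938, -0.2064, 0.0978]
tcp_rot: [0.655, 0.756, -0.0, 0.001]
contact_force: [0.7, -0.9, -5.8]
opening: 0.154
finger_force: 41.3
time: 5.55
eef_pos: [0.4931, -0.2048, 0.0969]
tcp_rot: [0.655, 0.756, 0.0, -0.001]
contact_force: [0.0, 0.8, -6.8]
opening: 0.157
finger_force: 41.3
t 5.55 pos [ 0.4931 -0.2048  0.0969] yaw 98.17 F [ 0.   0.8 -6.8] open 0.157
shift [ 0.2071  0.0336 -0.0009] turn 7.47
case_tail [283.0, 228.8] 0.83 [ 0.49600374 -0.31533805 -0.00335384]
case_tail [258.6, 269.3] 0.59 [ 0.61871744 -0.43599974 -0.00265985]
case_nose [148.7, 243.8] 0.75 [ 0.44043097 -0.71378837  0.05598041]
case_nose [282.0, 228.1] 0.47 [ 0.49331059 -0.31766332 -0.00165094]
lid plane [-0.02824852  0.00828177  0.09322911] 559 tilt 1.6861579531402269
```

```bash
python3 -m inch '[[1,0,0,0,0],[1,0,0,0,0],[1,0,0,0,0],[1,0,0,0,0]]' 20
python3 - <<'E'
from h import *
p=ctrl.read_camera("scene")
cv2.imwrite("pics/lift2.png",cv2.resize(p["pixels"][150:270,240:380,::-1],None,fx=4,fy=4,interpolation=cv2.INTER_CUBIC))
E
```

```text
time: 6.03
eef_pos: [0.4936, -0.2048, 0.0973]
tcp_rot: [0.655, 0.756, -0.0, -0.0]
contact_force: [-0.6, -0.4, -6.2]
opening: 0.151
finger_force: 41.3
```

View pics/lift2.png

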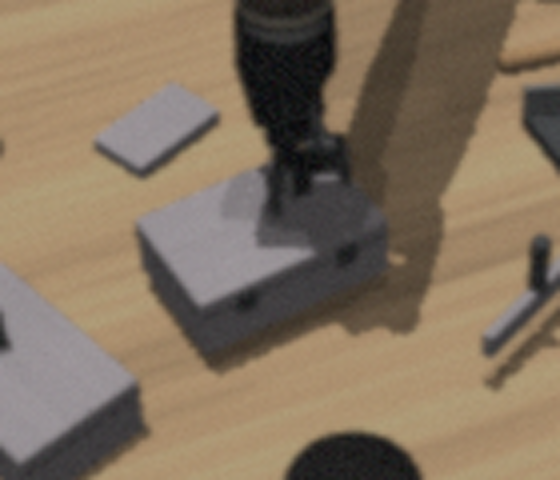

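The picture shows the case hanging level, pinned by pad friction. I'll set it back down and regrip at the front of the bar with minimum force so it can pivot.

```bash
python3 -m inch '[[1,0,0,0.006,0],[1,0,0,0.012,0],[1,0,0,0.017,0],[1,0,0,0.020,0],[1,0,0,0.020,0]]'
python3 -m inch '[[0.6,0,0,0,0],[0.5,0,0,0,0],[0.5,0,0,0,0],[0.5,0.015,0,0,0],[0.5,0.028,0,0,0]]' 20
python3 -m inch '[[0.7,0,0,0,0],[0.8,0,0,0,0],[0.85,0,0,0,0],[0.85,0,0,0,0],[0.85,0,0,0,0]]' 20
python3 -m inch '[[0.9,0,0,-0.003,0],[0.9,0,0,-0.006,0],[0.9,-0.002,0,-0.010,0],[0.9,-0.002,0,-0.010,0],[0.9,-0.002,0,-0.010,0]]' 20
```

```text
time: 6.5
eef_pos: [0.4932, -0.2044, 0.0786]
tcp_rot: [0.655, 0.756, -0.0, -0.002]
contact_force: [-6.2, 4.1, 5.5]
opening: 0.154
finger_force: 43.0
time: 6.92
eef_pos: [0.4898, -0.1768, 0.0777]
tcp_rot: [0.655, 0.755, 0.0, 0.0]
contact_force: [-0.0, 0.6, -0.0]
opening: 0.504
finger_force: 0.0
time: 7.33
eef_pos: [0.4893, -0.1764, 0.0773]
tcp_rot: [0.655, 0.756, 0.0, -0.001]
contact_force: [-1.7, 5.5, 2.9]
opening: 0.163
finger_force: 21.4
time: 7.75
eef_pos: [0.4896, -0.1794, 0.0871]
tcp_rot: [0.655, 0.756, -0.0, -0.0]
contact_force: [-0.1, -0.2, -5.6]
opening: 0.156
finger_force: 20.1
```

```bash
cat >> h.py <<'E'
def lid(yc,xc=.497,cam="scene",lo=-.075,hi=.0,p=None):
    """heights of lid along world y in bins around case centre y"""
    p=p or ctrl.read_camera(cam); a=cloud(p).reshape(-1,3)
    m=(abs(a[:,0]-xc)<.04)&(a[:,1]>yc+lo)&(a[:,1]<yc+hi)&(a[:,2]>.045)&(a[:,2]<.12)
    b=a[m]; ys=[];zs=[]
    for y in np.arange(yc+lo,yc+hi,.01):
        k=(b[:,1]>=y)&(b[:,1]<y+.01)
        if k.sum()>8: ys.append(y+.005); zs.append(np.median(b[k,2]))
    f=np.polyfit(ys,zs,1); print("lid z",np.round(zs,4),"y",np.round(ys,3),"tilt deg",round(np.degrees(np.arctan(f[0])),2))
E
python3 -c "
from h import *
lid(-.234)"
```

```text
lid z [0.0606 0.0614 0.062  0.0619 0.0641 0.0635 0.0645 0.0643] y [-0.304 -0.294 -0.284 -0.274 -0.264 -0.254 -0.244 -0.234] tilt deg 3.25
```

```bash
python3 -m inch '[[1,-0.004,0,-0.003,0],[1,-0.007,0,-0.006,0],[1,-0.010,0,-0.009,0],[1,-0.013,0,-0.012,0],[1,-0.016,0,-0.015,0]]'
python3 -c "
from h import *
lid(-.234)
go(.497,.02,.1,90.7)"
```

```text
time: 8.22
eef_pos: [0.4923, -0.1953, 0.1027]
tcp_rot: [0.655, 0.756, 0.0, 0.0]
contact_force: [-0.3, 0.9, -5.3]
opening: 0.162
finger_force: 20.0
lid z [0.0628 0.0649 0.0668 0.0695 0.0712 0.0729 0.0757 0.0781] y [-0.304 -0.294 -0.284 -0.274 -0.264 -0.254 -0.244 -0.234] tilt deg 12.14
t 8.2667 pos [ 0.4928 -0.1962  0.1035] yaw 98.18 F [-0.3 -0.9 -5.1] open 0.162
shift [0.2134 0.0349 0.0032] turn 7.48
```

The case now tips with its tail down, tilted about 11–12°. I drag it toward the bay and square it up on the way.

```bash
python3 -m inch '[[1,0.015,0.003,0,0],[1,0.033,0.006,0,0],[1,0.051,0.009,0,0],[1,0.069,0.012,0,0],[1,0.087,0.015,0,0]]'
python3 -m inch '[[1,0.018,0.003,0,1.5],[1,0.036,0.006,0,3],[1,0.054,0.009,0,4.5],[1,0.072,0.012,0,6],[1,0.087,0.015,0,7.5]]'
python3 -m inch '[[1,0,0,0,0],[1,0,0,0,0]]'
python3 - <<'E'
from h import *
p=ctrl.read_camera("scene"); lid(-.234+.176,p=p)
go(.4967,.032,.1035,90.7)
p=ctrl.read_camera("top"); c=cloud(p); save(p,"drag_top.png")
a=c.reshape(-1,3); m=(abs(a[:,0]-.5)<.08)&(a[:,1]>-.18)&(a[:,1]<.04)&(a[:,2]>.05)&(a[:,2]<.092)
print(cv2.minAreaRect((a[m][:,:2]*1000).astype(np.float32)))
for y in np.arange(-.14,.02,.02):
    k=m&(abs(a[:,1]-y)<.005); print(round(y,2),np.percentile(a[k,0],[1,99]).round(4) if k.sum() else "")
E
```

```text
time: 8.68
eef_pos: [0.4953, -0.107, 0.103]
tcp_rot: [0.655, 0.756, -0.0, 0.002]
contact_force: [-0.8, -1.2, -5.6]
opening: 0.16
finger_force: 20.3
time: 9.1
eef_pos: [0.4977, -0.0182, 0.103]
tcp_rot: [0.703, 0.711, 0.0, 0.001]
contact_force: [0.6, -2.0, -5.3]
opening: 0.158
finger_force: 20.4
time: 9.27
eef_pos: [0.498, -0.0171, 0.1037]
tcp_rot: [0.702, 0.712, 0.001, 0.0]
contact_force: [-1.1, 4.6, -0.4]
opening: 0.152
finger_force: 20.9
lid z [0.0627 0.0658 0.067  0.0688 0.0706 0.0726 0.0747 0.0782] y [-0.128 -0.118 -0.108 -0.098 -0.088 -0.078 -0.068 -0.058] tilt deg 11.53
t 9.3167 pos [ 0.498  -0.0176  0.1037] yaw 90.73 F [ 0.3  4.1 -1.8] open 0.157
shift [ 0.0497 -0.0007  0.0002] turn 0.03
((512.5601196289062, -56.13604736328125), (136.99884033203125, 184.61155700683594), 0.7143470048904419)
-0.14 [0.4451 0.5541]
-0.12 [0.4449 0.5542]
-0.1 [0.4447 0.5539]
-0.08 [0.4444 0.5532]
-0.06 [0.4442 0.5525]
-0.04 [0.4439 0.5522]
-0.02 [0.5455 0.5516]
0.0
```

```bash
python3 -m inch '[[1,0.012,-0.001,0,0],[1,0.024,-0.001,0,0],[1,0.036,-0.001,0,0],[1,0.048,-0.001,0,0],[1,0.048,-0.001,0,0]]'
python3 -m inch '[[1,0,0,0.004,0],[1,0,0,0.006,0],[1,0,0,0.006,0],[1,0,0,0.006,0],[1,0,0,0.006,0]]'
python3 - <<'E'
from h import *
p=ctrl.read_camera("scene"); lid(-.01,p=p)
go(.4967,.032,.1035,90.7)
cv2.imwrite("pics/step.png",cv2.resize(p["pixels"][130:270,280:450,::-1],None,fx=4,fy=4,interpolation=cv2.INTER_CUBIC))
E
```

```text
time: 9.78
eef_pos: [0.4954, 0.0318, 0.1024]
tcp_rot: [0.702, 0.712, 0.001, -0.0]
contact_force: [0.1, 2.4, 0.1]
opening: 0.156
finger_force: 21.1
time: 10.2
eef_pos: [0.4967, 0.0316, 0.098]
tcp_rot: [0.703, 0.711, 0.003, -0.001]
contact_force: [-1.2, 7.5, 4.5]
opening: 0.157
finger_force: 21.5
lid z [0.0629 0.0636 0.0652 0.0665 0.0687 0.0696 0.0713 0.0741] y [-0.08 -0.07 -0.06 -0.05 -0.04 -0.03 -0.02 -0.01] tilt deg 8.95
t 10.25 pos [0.4967 0.0315 0.098 ] yaw 90.62 F [-1.4  7.1  4.1] open 0.156
shift [ 0.0005  0.     -0.0055] turn -0.08
```

View pics/step.png

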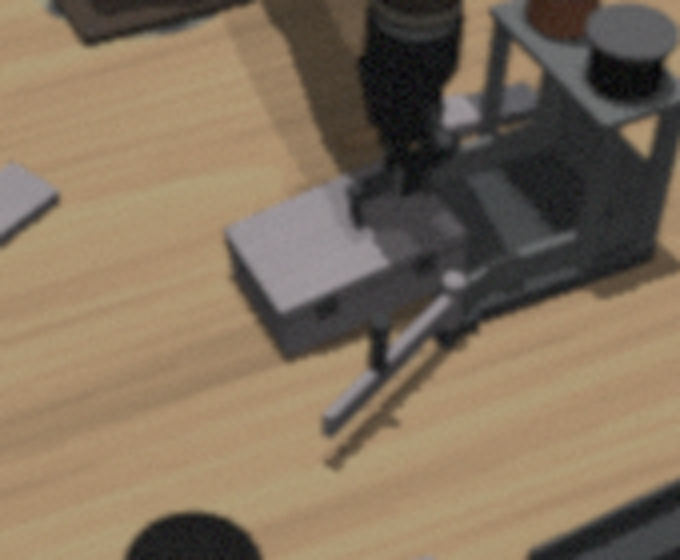

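The nose is on the deck edge at bay x of about 30 mm and the tail is still on the bench. I drag further, rising as the tilt grows.

```bash
python3 -m inch '[[1,0.005,0,-0.004,0],[1,0.010,0,-0.007,0],[1,0.016,0,-0.010,0],[1,0.023,0,-0.012,0],[1,0.030,0,-0.014,0]]'
python3 -m inch '[[1,0.006,0,-0.001,0],[1,0.012,0,-0.003,0],[1,0.018,0,-0.004,0],[1,0.024,0,-0.005,0],[1,0.024,0,-0.005,0]]'
python3 - <<'E'
from h import *
p=ctrl.read_camera("scene"); lid(.045,p=p)
go(.496,.102,.0985,90.7)
E
```

```text
time: 10.67
eef_pos: [0.4946, 0.0602, 0.11]
tcp_rot: [0.703, 0.711, -0.0, -0.0]
contact_force: [0.1, 0.1, -6.4]
opening: 0.16
finger_force: 20.1
time: 11.08
eef_pos: [0.4948, 0.0847, 0.1156]
tcp_rot: [0.703, 0.712, 0.0, -0.0]
contact_force: [0.2, -0.1, -6.6]
opening: 0.158
finger_force: 20.0
lid z [0.0623 0.0654 0.0686 0.0703 0.0744 0.0779 0.0804 0.0838] y [-0.025 -0.015 -0.005  0.005  0.015  0.025  0.035  0.045] tilt deg 17.01
t 11.1333 pos [0.4948 0.0842 0.1155] yaw 90.75 F [ 0.4  0.6 -6.9] open 0.156
shift [0.0178 0.0014 0.017 ] turn 0.05
```

```bash
python3 -m inch '[[1,0.006,0.001,0,0],[1,0.012,0.001,0,0],[1,0.018,0.001,0,0],[1,0.018,0.001,0.004,0],[1,0.018,0.001,0.008,0]]'
python3 -m inch '[[1,0,0,0.004,0],[1,0.001,0,0.007,0],[1,0.002,0,0.009,0],[1,0.002,0,0.009,0],[1,0.002,0,0.009,0]]'
python3 - <<'E'
from h import *
p=ctrl.read_camera("scene"); lid(.05,p=p)
go(.496,.102,.0985,90.7)
cv2.imwrite("pics/s2.png",cv2.resize(p["pixels"][110:260,300:450,::-1],None,fx=4,fy=4,interpolation=cv2.INTER_CUBIC))
E
```

```text
time: 11.55
eef_pos: [0.4978, 0.1049, 0.1126]
tcp_rot: [0.704, 0.71, 0.004, -0.001]
contact_force: [-8.9, 12.3, 25.3]
opening: 0.16
finger_force: 24.9
time: 11.97
eef_pos: [0.4995, 0.1083, 0.1062]
tcp_rot: [0.704, 0.71, 0.006, -0.001]
contact_force: [-9.0, 12.7, 24.4]
opening: 0.155
finger_force: 27.2
lid z [0.0691 0.0713 0.0726 0.0739 0.0755 0.0779 0.0782 0.0794] y [-0.02 -0.01  0.    0.01  0.02  0.03  0.04  0.05] tilt deg 8.43
t 12.0167 pos [0.4995 0.1083 0.1062] yaw 90.48 F [-8.8 13.5 24.3] open 0.154
shift [-0.0063 -0.0037  0.0076] turn -0.22
```

View pics/s2.png

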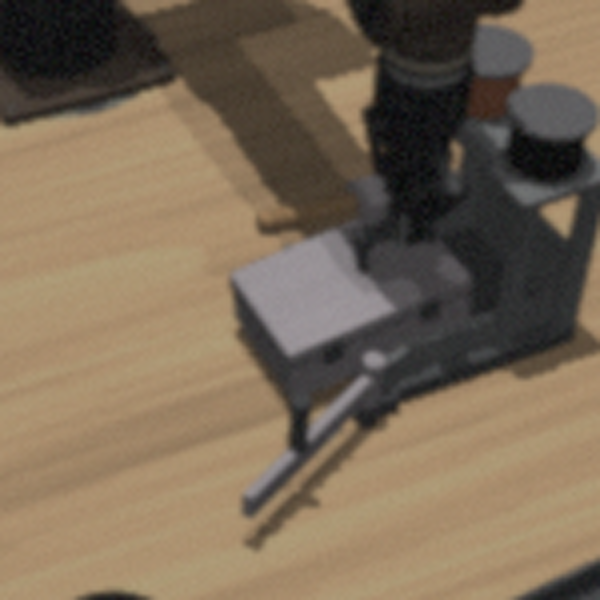

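The case's middle is past the edge and it wants to fall flat, but my grip holds it up. I release it, back off upward and measure.

```bash
python3 -m inch '[[0.9,-0.001,0,-0.002,0],[0.8,-0.002,0,-0.002,0],[0.7,-0.003,0,-0.002,0],[0.5,-0.003,0,-0.002,0],[0.5,-0.003,0,-0.002,0]]'
python3 - <<'E'
from h import *
p=ctrl.read_camera("scene"); lid(.05,p=p)
go(.496,.102,.0985,90.7)
p=ctrl.read_camera("top"); a=cloud(p).reshape(-1,3)
for y in np.arange(-.05,.08,.02):
    k=(abs(a[:,0]-.5)<.1)&(a[:,2]>.055)&(a[:,2]<.095)&(abs(a[:,1]-y)<.006); print(round(y,2),np.percentile(a[k,0],[1,99]).round(4) if k.sum() else "")
k=(abs(a[:,0]-.5)<.04)&(a[:,2]>.055)&(a[:,2]<.095)&(abs(a[:,1])<.1);print("rear y",np.percentile(a[k,1],1))
E
```

```text
time: 12.43
eef_pos: [0.4957, 0.1004, 0.1002]
tcp_rot: [0.703, 0.711, 0.0, 0.0]
contact_force: [-0.4, -0.3, 0.4]
opening: 0.501
finger_force: 0.0
lid z [0.0667 0.0791 0.0791 0.0789 0.0794 0.0787 0.0795 0.0791] y [-0.02 -0.01  0.    0.01  0.02  0.03  0.04  0.05] tilt deg 6.03
t 12.4833 pos [0.4955 0.1003 0.1   ] yaw 90.67 F [-0.1 -0.5 -0.1] open 0.5
shift [0.0017 0.0005 0.0015] turn -0.03
-0.05 
-0.03 
-0.01 [0.4466 0.5517]
0.01 [0.4446 0.5988]
0.03 [0.4461 0.5933]
0.05 [0.4458 0.5543]
0.07 [0.4455 0.5541]
rear y -0.018013484647523
```

It lies flat on the deck with the lid at 0.079 and its rear face at y ≈ -0.017. I lift clear, go behind it with the fingers shut, and push.

```bash
python3 -m inch '[[0.5,0,0,-0.02,0],[0.5,0,0,-0.04,0],[0.5,0,0,-0.07,0],[0.5,-0.02,0,-0.07,0],[0.5,-0.06,0,-0.07,0]]'
python3 -m inch '[[1,-0.035,0.003,0,0],[1,-0.07,0.003,0,0],[1,-0.107,0.003,0,0],[1,-0.107,0.003,0.02,0],[1,-0.107,0.003,0.05,0]]'
python3 -m inch '[[1,0,0,0.035,0],[1,0,0,0.07,0],[1,0,0,0.073,0],[1,0,0,0.073,0]]'
python3 - <<'E'
from h import *
p=ctrl.read_camera("scene"); lid(.05,p=p)
go(.4985,-.03,.045,90.7)
E
```

```text
time: 12.95
eef_pos: [0.4977, 0.042, 0.1726]
tcp_rot: [0.701, 0.713, 0.002, 0.001]
contact_force: [1.0, -0.2, -0.7]
opening: 0.503
finger_force: 0.0
time: 13.37
eef_pos: [0.5034, -0.0698, 0.1231]
tcp_rot: [0.704, 0.71, 0.002, 0.004]
contact_force: [0.6, 0.0, -1.2]
opening: 0.001
finger_force: 0.0
time: 13.7
eef_pos: [0.4983, -0.0659, 0.0448]
tcp_rot: [0.703, 0.711, -0.001, -0.003]
contact_force: [-0.8, -0.3, -0.2]
opening: -0.001
finger_force: 0.0
lid z [0.0714 0.0796 0.079  0.0791 0.0793 0.0792 0.0791 0.0796] y [-0.02 -0.01  0.    0.01  0.02  0.03  0.04  0.05] tilt deg 3.78
t 13.75 pos [ 0.5005 -0.0665  0.0473] yaw 90.68 F [-0.3 -0.2  0.3] open 0.001
shift [ 0.0365 -0.0015  0.0023] turn -0.02
```

```bash
python3 -m inch '[[1,0.015,0,0,0],[1,0.028,0,0,0],[1,0.036,0,0,0],[1,0.044,0,0,0],[1,0.052,0,0,0]]'
python3 -m inch '[[1,0.008,0,0,0],[1,0.016,0,0,0],[1,0.024,0,0,0],[1,0.032,0,0,0],[1,0.040,0,0,0]]'
python3 - <<'E'
from h import *
p=ctrl.read_camera("scene"); lid(.09,p=p)
go(.4985,.05,.045,90.7)
E
```

```text
time: 14.17
eef_pos: [0.5028, -0.0159, 0.0504]
tcp_rot: [0.702, 0.712, 0.001, 0.004]
contact_force: [-0.2, -5.8, 3.3]
opening: 0.001
finger_force: 3.3
time: 14.58
eef_pos: [0.5024, 0.0239, 0.0504]
tcp_rot: [0.702, 0.712, 0.001, 0.004]
contact_force: [0.3, -6.7, 3.5]
opening: 0.001
finger_force: 3.5
lid z [0.0758 0.0682 0.078  0.079  0.0792 0.0793 0.0789 0.0796] y [0.02 0.03 0.04 0.05 0.06 0.07 0.08 0.09] tilt deg 5.71
t 14.6333 pos [0.5021 0.0255 0.0502] yaw 90.77 F [ 0.7 -2.3  2.6] open 0.0
shift [ 0.0246 -0.0033  0.0051] turn 0.07
```

```bash
python3 -m inch '[[1,0.006,-0.002,0,0],[1,0.012,-0.003,0,0],[1,0.017,-0.003,0,0],[1,0.021,-0.003,0,0],[1,0.024,-0.003,0,0]]'
python3 -m inch '[[1,0.002,0,0,0],[1,0.004,0,0,0],[1,0.005,0,0,0]]'
python3 - <<'E'
from h import *
go(.4985,.05,.045,90.7)
p=ctrl.read_camera("top"); a=cloud(p).reshape(-1,3)
for y in np.arange(.05,.14,.02):
    k=(abs(a[:,0]-.5)<.062)&(a[:,2]>.07)&(a[:,2]<.09)&(abs(a[:,1]-y)<.006); print(round(y,2),np.percentile(a[k,0],[1,99]).round(4) if k.sum() else "")
k=(a[:,0]>.447)&(a[:,0]<.47)&(a[:,2]>.072)&(a[:,2]<.09)&(a[:,1]<.15)&(a[:,1]>0);print("rear y",np.percentile(a[k,1],[0,2,5]))
E
```

```text
time: 15.05
eef_pos: [0.499, 0.0478, 0.0502]
tcp_rot: [0.702, 0.712, 0.001, 0.004]
contact_force: [-0.1, -7.9, 4.6]
opening: -0.004
finger_force: 3.9
time: 15.3
eef_pos: [0.4991, 0.0516, 0.0502]
tcp_rot: [0.702, 0.712, -0.0, 0.005]
contact_force: [0.0, -15.1, 4.4]
opening: -0.002
finger_force: 7.7
t 15.3 pos [0.4991 0.0516 0.0502] yaw 90.87 F [  0.  -15.1   4.4] open -0.002
shift [-0.0015 -0.0007  0.0052] turn 0.17
0.05 
0.07 [0.5476 0.5506]
0.09 [0.4575 0.5509]
0.11 [0.4604 0.5501]
0.13 [0.4601 0.4633]
rear y [0.07603877 0.07616912 0.07826878]
```

Contact with the back stop (15 N). I back off, rise and verify before the gate.

```bash
python3 -m inch '[[1,0.002,0,0,0],[1,0.003,0,0,0],[1,0.003,0,0,0],[1,-0.02,0,0,0],[1,-0.05,0,0,0]]'
python3 -m inch '[[0.5,-0.03,0,-0.03,0],[0.5,-0.05,0.03,-0.06,0],[0.5,-0.05,0.06,-0.10,0],[0.5,-0.08,0.09,-0.10,0],[0.5,-0.105,0.13,-0.10,0]]'
python3 - <<'E'
from h import *
go(.6345,-.06,.15,90.7)
p=ctrl.read_camera("scene"); a=cloud(p).reshape(-1,3)
k=(a[:,0]>.46)&(a[:,0]<.54)&(a[:,1]>.0)&(a[:,1]<.15)&(a[:,2]>.03)&(a[:,2]<.1)
l=k&(a[:,2]>.074); print("lid rear y",np.percentile(a[l,1],[0,1,3,5]),"z",np.median(a[l,2]))
b=a[l]; A=np.c_[b[:,:2],np.ones(len(b))]; print(np.linalg.lstsq(A,b[:,2],rcond=None)[0])
t=cloud(ctrl.read_camera("top")).reshape(-1,3)
m=(abs(t[:,0]-.497)<.1)&(t[:,1]>.0)&(t[:,1]<.15)&(t[:,2]>.073)&(t[:,2]<.09)
print(cv2.minAreaRect((t[m][:,:2]*1000).astype(np.float32)))
for s in (a,t):
    g=(s[:,0]>.6)&(s[:,0]<.67)&(s[:,1]>-.09)&(s[:,1]<-.03)&(s[:,2]>.07)&(s[:,2]<.115); print("post",g.sum(),s[g].mean(0) if g.sum() else "")
cv2.imwrite("pics/home.png",cv2.resize(p["pixels"][110:260,300:460,::-1],None,fx=4,fy=4,interpolation=cv2.INTER_CUBIC))
E
```

```text
time: 15.77
eef_pos: [0.4976, 0.0047, 0.0487]
tcp_rot: [0.702, 0.712, 0.001, 0.001]
contact_force: [-0.0, -0.2, -0.4]
opening: 0.003
finger_force: 0.0
time: 16.18
eef_pos: [0.6199, -0.0926, 0.153]
tcp_rot: [0.703, 0.712, 0.002, 0.004]
contact_force: [0.4, -0.1, -0.5]
opening: 0.496
finger_force: 0.0
t 16.1833 pos [ 0.6199 -0.0926  0.153 ] yaw 90.74 F [ 0.4 -0.1 -0.5] open 0.496
shift [0.0324 0.015  0.003 ] turn 0.04
lid rear y [0.05783114 0.05842827 0.06041513 0.06224887] z 0.0787589208675551
[-0.00493837 -0.00187921  0.08151805]
((497.95294189453125, 106.22254943847656), (87.47193145751953, 111.89894104003906), 89.9071044921875)
post 59 [ 0.63707733 -0.06371563  0.09557233]
post 0
```

View pics/home.png

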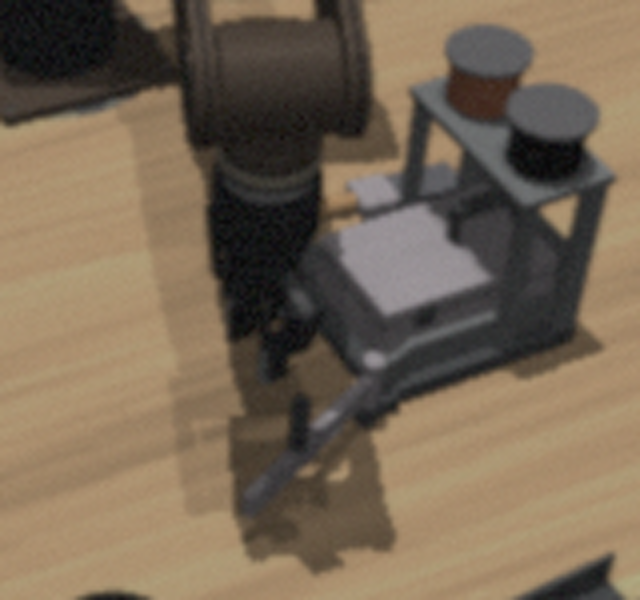

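The picture shows the case flat under the hood, with its rear at y ≈ 0.060, which is home. Next I grip the gate post.

```bash
python3 -m inch '[[0.5,0.016,0.008,0,0],[0.5,0.0325,0.015,0,0],[0.5,0.0325,0.015,0.02,0],[0.5,0.0325,0.015,0.05,0],[0.5,0.0325,0.015,0.075,0]]'
python3 -m inch '[[0.7,0,0,0,0],[0.85,0,0,0,0],[0.9,0,0,0,0],[0.9,0,0,0,0],[0.9,0,0,0,0]]' 20
python3 - <<'E'
from h import *
go(.6345,-.06,.078,90.7)
s=ctrl.get_state(); M=R.from_quat(s["tcp_rot"]).as_matrix(); P=np.array(s["eef_pos"])
h=np.array([.587,.0305]); v=P[:2]-h; a0=np.arctan2(-v[1],-v[0]); print("angle",a0,"R",np.hypot(*v))
for a in np.linspace(a0,-.0,20)[1:]:
    q=h+.105*np.array([-np.cos(a),-np.sin(a)]); d=np.r_[q,P[2]]-P; print(round(a,2),np.round(M.T@d,3))
E
```

```text
time: 16.7
eef_pos: [0.6311, -0.0579, 0.0721]
tcp_rot: [0.702, 0.712, 0.001, 0.001]
contact_force: [-0.2, 0.7, -0.5]
opening: 0.498
finger_force: 0.0
time: 17.12
eef_pos: [0.6304, -0.0583, 0.0719]
tcp_rot: [0.703, 0.711, 0.0, -0.001]
contact_force: [-0.9, 1.4, -8.5]
opening: 0.177
finger_force: 23.5
t 17.1167 pos [ 0.6304 -0.0583  0.0719] yaw 90.69 F [-0.9  1.4 -8.5] open 0.177
shift [-0.0017  0.0041 -0.0061] turn -0.01
angle 2.0253153766906173 R 0.09888856762165335
1.92 [-0.01  -0.008 -0.   ]
1.81 [-0.013 -0.018  0.   ]
1.71 [-0.015 -0.029  0.   ]
1.6 [-0.016 -0.041  0.   ]
1.49 [-0.015 -0.052  0.   ]
1.39 [-0.014 -0.063  0.   ]
1.28 [-0.011 -0.074  0.   ]
1.17 [-0.007 -0.084  0.   ]
1.07 [-0.002 -0.094  0.   ]
0.96 [ 0.004 -0.104  0.   ]
0.85 [ 0.011 -0.112  0.   ]
0.75 [ 0.019 -0.12   0.   ]
0.64 [ 0.028 -0.127  0.   ]
0.53 [ 0.037 -0.133  0.   ]
0.43 [ 0.047 -0.138  0.   ]
0.32 [ 0.058 -0.142  0.   ]
0.21 [ 0.068 -0.145  0.   ]
0.11 [ 0.079 -0.147  0.   ]
-0.0 [ 0.091 -0.147  0.   ]
```

```bash
python3 -m inch '[[0.9,-0.006,-0.008,0,0],[0.9,-0.009,-0.018,0,0],[0.9,-0.011,-0.029,0,0],[0.9,-0.012,-0.041,0,0],[0.9,-0.011,-0.052,0,0]]'
python3 -m inch '[[0.9,0.001,-0.011,0,0],[0.9,0.004,-0.022,0,0],[0.9,0.008,-0.032,0,0],[0.9,0.013,-0.042,0,0],[0.9,0.013,-0.042,0,0]]'
python3 - <<'E'
from h import *
go(.4,.0,.072,90.7)
s=ctrl.get_state(); M=R.from_quat(s["tcp_rot"]).as_matrix(); P=np.array(s["eef_pos"])
h=np.array([.587,.0305]); v=P[:2]-h; a0=np.arctan2(-v[1],-v[0]); print("angle",a0,"R",np.hypot(*v))
for a in np.linspace(a0,-.03,11)[1:]:
    q=h+.105*np.array([-np.cos(a),-np.sin(a)]); d=np.r_[q,P[2]]-P; print(round(a,2),np.round(M.T@d,3))
E
```

```text
time: 17.53
eef_pos: [0.5791, -0.0709, 0.0721]
tcp_rot: [0.703, 0.711, 0.0, 0.001]
contact_force: [3.6, -1.1, -11.8]
opening: 0.181
finger_force: 23.3
time: 17.95
eef_pos: [0.5359, -0.0584, 0.0725]
tcp_rot: [0.703, 0.711, -0.001, 0.001]
contact_force: [-1.2, -3.4, -9.1]
opening: 0.177
finger_force: 23.4
t 17.95 pos [ 0.5359 -0.0584  0.0725] yaw 90.68 F [-1.2 -3.4 -9.1] open 0.177
shift [ 0.06   -0.1352  0.0004] turn -0.02
angle 1.0491297547531873 R 0.1025237414117121
0.94 [ 0.004 -0.011 -0.   ]
0.83 [ 0.011 -0.019 -0.   ]
0.73 [ 0.02  -0.027 -0.   ]
0.62 [ 0.029 -0.034 -0.   ]
0.51 [ 0.038 -0.04  -0.   ]
0.4 [ 0.048 -0.045 -0.   ]
0.29 [ 0.059 -0.049 -0.   ]
0.19 [ 0.07  -0.051 -0.   ]
0.08 [ 0.081 -0.053 -0.   ]
-0.03 [ 0.093 -0.053 -0.   ]
```

```bash
python3 -m inch '[[0.9,0.006,-0.010,0,0],[0.9,0.013,-0.018,0,0],[0.9,0.021,-0.026,0,0],[0.9,0.029,-0.033,0,0],[0.9,0.038,-0.039,0,0]]'
python3 -m inch '[[0.9,0.010,-0.005,0,0],[0.9,0.020,-0.009,0,0],[0.9,0.031,-0.011,0,0],[0.9,0.041,-0.013,0,0],[0.9,0.050,-0.013,0,0]]'
python3 -m inch '[[0.9,0.003,0,0,0],[0.9,0.006,0,0,0],[0.9,0.006,0,0,0]]'
python3 - <<'E'
from h import *
go(.482,.03,.072,90.7)
p=ctrl.read_camera("scene"); a=cloud(p).reshape(-1,3)
g=(a[:,0]>.40)&(a[:,0]<.6)&(a[:,1]>-.0)&(a[:,1]<.055)&(a[:,2]>.05)&(a[:,2]<.064)
print("bar",g.sum(),cv2.fitLine((a[g][:,:2]).astype(np.float32),cv2.DIST_HUBER,0,.01,.01).ravel())
E
```

```text
time: 18.37
eef_pos: [0.498, -0.02, 0.0728]
tcp_rot: [0.703, 0.711, 0.001, 0.001]
contact_force: [4.3, -0.5, -7.2]
opening: 0.179
finger_force: 23.7
time: 18.78
eef_pos: [0.4823, 0.0305, 0.0727]
tcp_rot: [0.702, 0.712, -0.002, -0.002]
contact_force: [-8.7, -3.2, 8.1]
opening: 0.176
finger_force: 25.3
time: 19.03
eef_pos: [0.482, 0.0369, 0.0727]
tcp_rot: [0.702, 0.712, -0.002, -0.002]
contact_force: [-8.7, -1.8, 8.5]
opening: 0.18
finger_force: 25.4
t 19.0333 pos [0.482  0.0369 0.0727] yaw 90.79 F [-8.7 -1.8  8.5] open 0.18
shift [-0.0069 -0.0001  0.0007] turn 0.09
bar 147 [0.99983424 0.0182062  0.48062035 0.02642683]
```

The gate line looks shut. I release, lift straight up and check.

```bash
python3 -m inch '[[0.8,-0.004,0,0,0],[0.6,-0.006,0,0,0],[0.5,-0.006,0,0,0],[0.5,-0.006,0,0,0],[0.5,-0.006,0,-0.01,0]]'
python3 -m inch '[[0.5,0,0,-0.03,0],[0.5,0,0,-0.07,0],[0.5,-0.03,0,-0.10,0],[0.5,-0.07,0,-0.10,0],[0.5,-0.11,0,-0.10,0]]'
python3 -m inch '[[0.5,-0.04,0,0,0],[0.5,-0.08,0,0,0],[0.5,-0.12,0,0,0],[0.5,-0.15,0,0,0],[0.5,-0.15,0,0,0]]'
python3 - <<'E'
from h import *
go(.482,.03,.072,90.7)
p=ctrl.read_camera("scene"); a=cloud(p).reshape(-1,3)
t=cloud(ctrl.read_camera("top")).reshape(-1,3)
for s in(a,t):
    g=(s[:,0]>.42)&(s[:,0]<.575)&(s[:,1]>-.1)&(s[:,1]<.055)&(s[:,2]>.05)&(s[:,2]<.064)
    print("bar",g.sum(),cv2.fitLine((s[g][:,:2]).astype(np.float32),cv2.DIST_HUBER,0,.01,.01).ravel())
    l=(abs(s[:,0]-.497)<.06)&(s[:,1]>.045)&(s[:,1]<.15)&(s[:,2]>.074)&(s[:,2]<.088); b=s[l]
    print(cv2.minAreaRect((b[:,:2]*1000).astype(np.float32)),np.linalg.lstsq(np.c_[b[:,:2],np.ones(len(b))],b[:,2],rcond=None)[0],np.median(b[:,2]))
cv2.imwrite("pics/end.png",cv2.resize(p["pixels"][110:300,280:460,::-1],None,fx=3,fy=3,interpolation=cv2.INTER_CUBIC))
E
```

```text
time: 19.5
eef_pos: [0.4826, 0.0299, 0.0805]
tcp_rot: [0.703, 0.711, -0.001, -0.002]
contact_force: [0.1, 0.9, -0.4]
opening: 0.501
finger_force: 0.0
time: 19.92
eef_pos: [0.4873, -0.0817, 0.1864]
tcp_rot: [0.702, 0.712, 0.002, 0.004]
contact_force: [0.0, 0.8, -0.5]
opening: 0.498
finger_force: 0.0
time: 20.33
eef_pos: [0.4874, -0.2359, 0.1833]
tcp_rot: [0.705, 0.71, -0.0, 0.002]
contact_force: [-0.1, 0.6, 0.3]
opening: 0.501
finger_force: 0.0
t 20.3333 pos [ 0.4874 -0.2359  0.1833] yaw 90.4 F [-0.1  0.6  0.3] open 0.501
shift [ 0.2663 -0.0037  0.1104] turn -0.3
bar 127 [0.99872655 0.05045059 0.48922756 0.02339156]
((497.7572937011719, 103.615478515625), (115.48986053466797, 93.37413024902344), 1.1063002347946167) [-0.00349905 -0.0029954   0.08103842] 0.0789543911324404
bar 150 [0.9986763  0.05143622 0.47730097 0.02805613]
((497.782958984375, 106.12468719482422), (111.719482421875, 88.52050018310547), 1.1507320404052734) [-0.00254102  0.00144238  0.0815752 ] 0.08027462185250411
```

View pics/end.png

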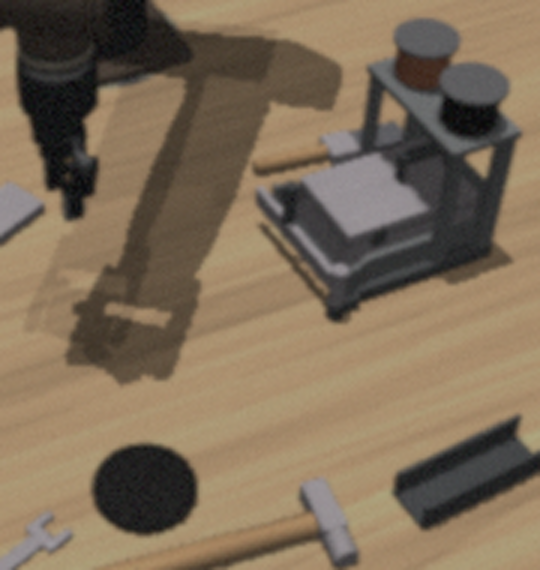

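The picture shows the case home and the disc and brush undisturbed. The gate reads about 0.04 rad ajar because the release tugged it, so I nudge it against its stop with closed fingers.

```bash
python3 -m inch '[[1,0.04,-0.01,0.02,0],[1,0.08,-0.02,0.05,0],[1,0.12,-0.03,0.08,0],[1,0.15,-0.037,0.11,0],[1,0.18,-0.037,0.138,0]]'
python3 -m inch '[[1,0,0,0,0],[1,0.02,0,0,0],[1,0.04,0,0,0],[1,0.05,0,0,0],[1,0.055,0,0,0]]'
python3 -c "
from h import *
go(.45,.018,.045,90.7)"
```

```text
time: 20.85
eef_pos: [0.4485, -0.0651, 0.0591]
tcp_rot: [0.702, 0.712, 0.0, 0.0]
contact_force: [0.8, 0.3, -0.6]
opening: 0.003
finger_force: 0.0
time: 21.27
eef_pos: [0.4489, -0.0112, 0.06]
tcp_rot: [0.702, 0.712, 0.0, 0.0]
contact_force: [-0.4, -1.2, -0.2]
opening: 0.004
finger_force: 0.0
t 21.2667 pos [ 0.4489 -0.0112  0.06  ] yaw 90.87 F [-0.4 -1.2 -0.2] open 0.004
shift [0.0291 0.0015 0.015 ] turn 0.17
```

```bash
python3 -m inch '[[1,0,0,0.012,0],[1,0.006,0,0.014,0],[1,0.012,0,0.014,0],[1,0.016,0,0.014,0],[1,0.020,0,0.014,0]]'
python3 -m inch '[[1,0.002,0,0,0],[1,0.005,0,0,0],[1,0.008,0,0,0],[1,0.010,0,0,0]]'
```

```text
time: 21.68
eef_pos: [0.449, 0.0073, 0.0459]
tcp_rot: [0.703, 0.711, 0.0, 0.0]
contact_force: [-0.2, -0.4, 0.9]
opening: -0.0
finger_force: 0.0
time: 22.02
eef_pos: [0.4489, 0.0122, 0.046]
tcp_rot: [0.702, 0.712, -0.004, 0.004]
contact_force: [-4.9, -33.3, 0.3]
opening: 0.004
finger_force: 0.0
```

Firm contact at the gate's stop (33 N). I back off straight and check.

```bash
python3 -m inch '[[1,-0.006,0,0,0],[1,-0.02,0,0,0],[1,-0.05,0,0,0],[1,-0.08,0,-0.03,0],[1,-0.11,0,-0.06,0]]'
python3 -m inch '[[1,-0.04,0,-0.03,0],[1,-0.08,0,-0.05,0],[1,-0.10,0,-0.05,0],[1,-0.10,0,-0.05,0],[1,-0.10,0,-0.05,0]]'
python3 - <<'E'
from h import *
a=cloud(ctrl.read_camera("scene")).reshape(-1,3); t=cloud(ctrl.read_camera("top")).reshape(-1,3)
for s in(a,t):
    g=(s[:,0]>.42)&(s[:,0]<.575)&(s[:,1]>-.1)&(s[:,1]<.055)&(s[:,2]>.05)&(s[:,2]<.064)
    print("bar",g.sum(),cv2.fitLine((s[g][:,:2]).astype(np.float32),cv2.DIST_HUBER,0,.01,.01).ravel())
    l=(abs(s[:,0]-.497)<.06)&(s[:,1]>.045)&(s[:,1]<.15)&(s[:,2]>.074)&(s[:,2]<.088); b=s[l]
    print(cv2.minAreaRect((b[:,:2]*1000).astype(np.float32)),np.percentile(b[:,1],1),np.median(b[:,2]))
go(0,0,0,90)
E
```

```text
time: 22.43
eef_pos: [0.448, -0.092, 0.1033]
tcp_rot: [0.703, 0.712, -0.001, -0.003]
contact_force: [0.6, -0.9, 0.0]
opening: 0.003
finger_force: 0.0
time: 22.85
eef_pos: [0.4513, -0.1933, 0.1552]
tcp_rot: [0.704, 0.71, 0.0, 0.001]
contact_force: [0.3, -0.1, -0.2]
opening: 0.006
finger_force: 0.0
bar 113 [0.99990183 0.01400999 0.5007766  0.02829119]
((497.2545166015625, 104.5281982421875), (116.10186767578125, 92.37034606933594), 1.1023157835006714) 0.05947581162312998 0.0788781644841654
bar 174 [0.999816   0.0191811  0.5090501  0.03216247]
((497.8462219238281, 105.82395935058594), (111.78209686279297, 88.09130096435547), 0.00440616998821497) 0.06284752833994717 0.08055071736540897
t 22.95 pos [ 0.4505 -0.191   0.1535] yaw 90.69 F [0.1 0.5 0.1] open -0.002
shift [ 0.1962 -0.4479  0.1545] turn 0.69
```

The gate is shut to within about 0.01 rad, and the case is home and level.

```bash
python3 -c "
from plant import ctrl
print(ctrl.sign_off())"
```

```text
the job is handed in; nothing more can be done
None
```

The case stands flat against the back stop, the gate is shut to within about 0.01 rad, the disc and brush look undisturbed, and the job is handed in at about 23 s with no verdict returned; a first grip briefly lifted the whole case about 17 mm before I set it down and regripped.

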